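Unclamp the sanded cabinet pull and lay it in the tray

TASK

Two plywood jigs each hold a piece of wood under a toggle clamp. On the jig that holds the round-ended piece, flip the clamp's upright handle back over centre, away from the wood, so that the clamp springs open and stays open; then take the round-ended piece out and lay it flat in the low plywood tray, setting it down rather than dropping it. Leave the other jig, with the shorter square-ended piece, clamped.

Things in the scene. Friction and masses are not known exactly. Their poses are not given: they have to be found in the camera images.
- clamp (a joint): Clamp holding the round-ended piece, a one-piece steel lever: bar over the wood, black upright handle. Its level hinge lies 120 mm along the blank's +x from the blank's origin, along the blank's y, 68 mm above the table. rad: 0 clamped, grows as the handle tips away from the wood to 1.55 (handle level, bar upright). Sprung: shut below 0.6, flies open beyond; about 6 N flips it.
- clamp_handle (a point): Top of that clamp's handle, on its axis, 110 mm from the hinge (178 mm above the table when clamped). The round black grip, 18 mm thick, takes the upper 76 mm. The point turns with the lever; clamped, its x axis points level away from the wood (the way to push) and its z axis up. Opened, the bar stands to about 155 mm above the table.
- blank: Wooden pull with round ends, 130 x 44 x 28 mm (x, y, z). Origin: centre of its underside; x lengthwise, at first towards the clamp. Lies on the 270 x 110 x 18 mm jig board among 12 mm high dowels about 2 mm clear of it: beside the long sides 47 mm either way from its middle, and past each end. Lift it straight up by its sides, at the middle. The clamp foot presses 42 mm along +x.
- tray: Low open plywood tray, 210 x 160 x 30 mm outside (x, y, z), walls 6 mm, top of its floor 6 mm up; fixed to the table on the left or right of the jigs (a grey plastic offcut bin 100 mm tall stands on the other side). Origin: centre of its underside; z up.
- spare_clamp (a joint): The same kind of clamp on the other jig, which holds the shorter square-ended block (90 x 44 x 28 mm). 0 = clamped; leave it alone.

How it is judged:
On the way, in this order (a step that is already met when the one before it is completed fails the run):
1. the clamp over the round-ended piece is flipped open (beyond 1.2 rad) with the piece still in its jig (value of joint clamp above 1.2 rad and distance of blank from where it was at the start of the episode below 0.02 m), for 0.2 s.
2. the piece is held in the fingers, lifted clear of the jig (height (world z) of blank above 0.04 m and contact force between the fingers and blank above 0.5 N), for 0.1 s.
At the end, for the whole second after the job is handed in: The round-ended piece lies flat on the tray's floor (underside within 12 mm of the tray's underside height, tilt under 0.12 rad, wholly inside the walls), released and at rest; its clamp is open beyond 1.2 rad and the other clamp is still closed (below 0.15 rad) (x of blank in the frame of tray between -0.085 and 0.085 m and y of blank in the frame of tray between -0.06 and 0.06 m and z of blank in the frame of tray below 0.012 m and angle between blank's own z axis and vertical below 0.12 rad and linear speed of blank below 0.02 m/s and value of joint clamp above 1.2 rad and value of joint spare_clamp below 0.15 rad); the robot touches nothing.
It fails at once if the other clamp is opened (value of joint spare_clamp above 0.3 rad).
It fails at once if the piece is dropped: out of the fingers over the tray more than 40 mm above its floor (horizontal distance between blank and tray below 0.1 m and z of blank in the frame of tray above 0.046 m and contact force between the fingers and blank below 0.02 N).
It also fails if it takes over 48 s, if anything falls off the work surface, if the arm or the gripper's body presses on something with over 40 N, if the wrist force passes 120 N, or if a joint passes its speed limit or range.

ROBOT

A 6-joint arm with a two-finger parallel gripper is mounted at the origin on the work surface. World frame = base frame: x ahead of the robot, y to its left, z up, the work surface at z = 0. Lengths are in m, angles in rad, forces in N, time in s.
With the tool pointing down it reaches from about 0.35 to 0.725 m from the base axis. Payload 4.3 kg.
Tool frame: the origin (TCP) lies at the very end of the fingers, on their centre line; the grasp point (between the pads) lies 19 mm behind it; z points along the fingers, y is the line along which they close (so a half turn about z gives the same grasp; the last joint's range is limited). The gripper opens to 85 mm and grips with 20 to 120 N. Pads are 22 mm wide; open, the fingers measure 114 mm over their backs; the gripper's body (76 mm by 85 mm) begins 54 mm behind the grasp point. The pads swing forward as they close: fully open they stand 13 mm farther back than shut.
Start: joints at [1.052, 0.377, 0.081, 1.274, 0, 1.46], TCP at [0.229, 0.528, 0.231] pointing down, gripper open.
Joint ranges: [-2.72, 2.72], [-0.84, 1.66], [-1.02, 1.22], [-1.77, 2.12], [-1.37, 1.28], [-3.14, 3.14]. Speed limits (rad/s): [2.57, 2.57, 3.14, 3.14, 3.14, 3.14].

INTERFACE

Orientations are given as [roll, pitch, yaw] about the fixed x, y, z axes, in that order (R = Rz(yaw) Ry(pitch) Rx(roll)).
In Python, from bench import manip, viewer, ticket gives the robot as it stands (manip), with the cameras (viewer) and the job (ticket).
- The arm moves only by the tool drive_effector, called after "Call:" as a command line: name --argument value ..., lists and objects as JSON in quotes. Schema: {"type":"object","properties":{"rows":{"type":"array","items":{"type":"array","items":{"type":"array","items":{"type":"number"},"minItems":7,"maxItems":7},"minItems":1,"maxItems":10},"minItems":1,"maxItems":1},"grip_n":{"type":"number"},"only":{"type":"string"},"quiet":{"type":"boolean"},"lines":{"type":"string"}},"required":["rows"],"additionalProperties":false}. rows is a list that holds a single list of rows (three levels of brackets), with 1 to 10 rows, each of 7 numbers: dx, dy, dz in parts of the range, where 1.0 means 0.6 m, then a rotation vector rx, ry, rz in parts of the range, where 1.0 means 2 rad, then the finger opening in m; each row shifts and turns the commanded pose from where the row before left it, along the tool's axes as they then stand; what a row does not reach is not made up. A row lasts 1/12 s, in which the tool goes at most 0.0417 m and 0.125 rad, less where a joint would pass 70% of its speed; a pose out of reach is approached as far as the arm can. The fingers move at their own pace and stop on an object; grip_n is the grip in N (left out, the last holds). Time passes only in rows, so rows that do not move let the fingers close. The tool returns the time, the measured TCP pose, the force, the opening and the grip force at its end. only (a regular expression) keeps the lines of the reply that match it, lines (a string "A,B") keeps lines A to B, and quiet returns only ok. Input that does not fit is refused with a message, and nothing moves.
- manip.read_state(): the state, without advancing time (a new reading comes with each control period).
- viewer.get_image(name): name is "scene" or "top" or "wrist"; returns the picture (480x640x3 uint8, red, green, blue); there is no depth.
- viewer.get_calibration(name): a dict with "fx", "fy", "cx", "cy" (pixels), "rvec" (rotation vector, rad) and "tvec" (3), from world to camera coordinates, as OpenCV has them; the wrist camera has in their place "mount" (4x4, takes a point from camera to tool coordinates, whose origin is the TCP and whose axes are the flange's). Camera axes: x right, y down, z forward; pixel columns grow to the right and rows downward; lengths in m; the calibration is good to about 2 mm. A picture is of the moment at which its call begins: read the wrist's pose just before it. get_calibration takes no time and is no camera call.
- ticket.sign_off(): hands the job in; it is judged then, once.
The state is a dict: "time_s": time; "joint_pos": joint angles; "qd": joint speeds; "joint_torque": joint torques, N m; "position": TCP position; "orientation": TCP orientation; "force": force on the tool from outside, world axes, zero at the start; "ft_torque": the same for the moment, N m; "finger_gap": finger opening in m; "gripper_force": force on a finger pad.
Only numpy, scipy, OpenCV 4.12 (cv2) and the standard library are available. Lean on these libraries where they do the work, as an engineer would, in place of code of your own. Each camera call takes 0.05 s, during which the arm holds its last target. There are 200 camera calls.

## Working session

There is one attempt and no reset: what is moved stays moved. The work goes in short steps, Python scripts to look and compute and a tool call to move; the robot and the scene stay as the last step left them, time stands still between calls to the robot, and variables do not carry over. Pictures are saved under pics/ and viewed, at most 10 in all, crops included, and the job is handed in when it is done.

```bash
ls; mkdir -p pics; python3 - <<'E'
from bench import manip, viewer, ticket
import cv2
s=manip.read_state();print({k:s[k] for k in('time_s','position','orientation','finger_gap')})
for n in('top','scene'):
    cv2.imwrite(f'pics/{n}0.png',viewer.get_image(n)[:,:,::-1]);print(n,viewer.get_calibration(n))
print(viewer.get_calibration('wrist'))
E
```

```text
bench.py
pics
{'time_s': 0.0, 'position': array([0.22821687, 0.52704786, 0.23034935]), 'orientation': array([-3.13952949e+00, -2.29689741e-04,  2.73282757e+00]), 'finger_gap': 0.08560808619066632}
top {'fx': 508.80905791729407, 'fy': 508.80905791729407, 'cx': 319.85357030713857, 'cy': 233.7018435992417, 'rvec': array([ 2.10446634, -2.14206051,  0.1758803 ]), 'tvec': array([0.02679198, 0.54147998, 1.057673  ])}
scene {'fx': 472.6908799916704, 'fy': 472.6908799916704, 'cx': 325.08456838541247, 'cy': 240.87247838309554, 'rvec': array([ 1.84422067,  1.33097867, -0.71275697]), 'tvec': array([-0.16617463, -0.17191686,  1.34414232])}
{'fx': 414.2889209319086, 'fy': 414.2889209319086, 'cx': 324.19903023178836, 'cy': 233.57925352929112, 'mount': array([[-9.63663557e-04, -9.53941812e-01, -2.99990150e-01,
         7.76416424e-02],
       [ 9.99999509e-01, -8.50221333e-04, -5.08688053e-04,
        -5.68437416e-05],
       [ 2.30200779e-04, -2.99990493e-01,  9.53942164e-01,
        -1.42228215e-01],
       [ 0.00000000e+00,  0.00000000e+00,  0.00000000e+00,
         1.00000000e+00]])}
```

View pics/top0.png

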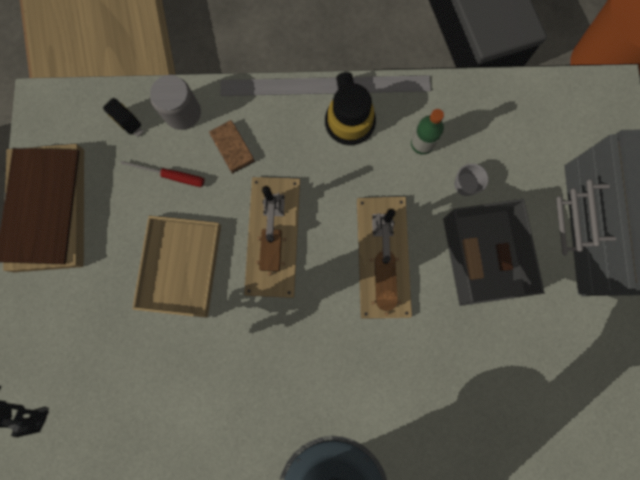

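View pics/scene0.png

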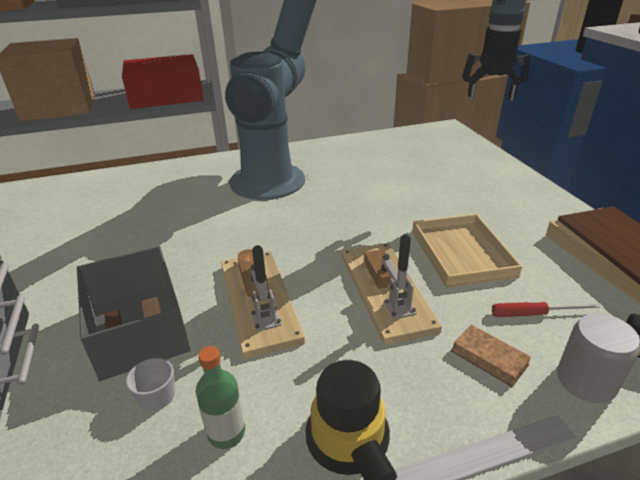

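The top view shows the robot at the bottom. The round-ended piece (386,283) is in the right-hand jig, with its handle top near (389,215). The square block is in the left jig (270,250), the tray is at (178,266) and the bin at (493,255). In the scene view the target handle's top is near (258,250). I'll enlarge both for exact pixels.

```bash
python3 - <<'E'
import cv2
a=cv2.imread('pics/top0.png')[180:330,340:430];b=cv2.imread('pics/scene0.png')[235:360,215:310]
a=cv2.resize(a,None,fx=4,fy=4,interpolation=cv2.INTER_CUBIC);b=cv2.resize(b,None,fx=4,fy=4,interpolation=cv2.INTER_CUBIC)
b=cv2.copyMakeBorder(b,0,100,0,0,cv2.BORDER_CONSTANT)
c=cv2.convertScaleAbs(cv2.hconcat([a,b]),alpha=1.5)
for i in range(0,740,40):cv2.line(c,(i,0),(i,6),(255,255,255),1)
for i in range(0,600,40):cv2.line(c,(0,i),(6,i),(255,255,255),1);cv2.line(c,(360,i),(366,i),(255,255,255),1)
cv2.imwrite('pics/crop1.png',c)
d=cv2.imread('pics/top0.png')[205:325,125:230];d=cv2.resize(d,None,fx=5,fy=5,interpolation=cv2.INTER_CUBIC)
for i in range(0,600,50):cv2.line(d,(i,0),(i,6),(255,255,255),1);cv2.line(d,(0,i),(6,i),(255,255,255),1)
cv2.imwrite('pics/crop2.png',cv2.convertScaleAbs(d,alpha=1.5))
E
```

```text
(no output)
```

View pics/crop1.png

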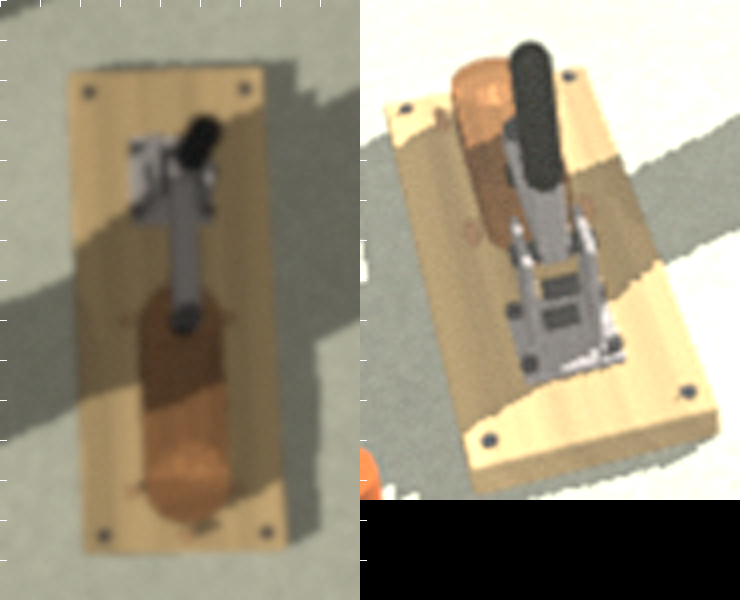

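View pics/crop2.png

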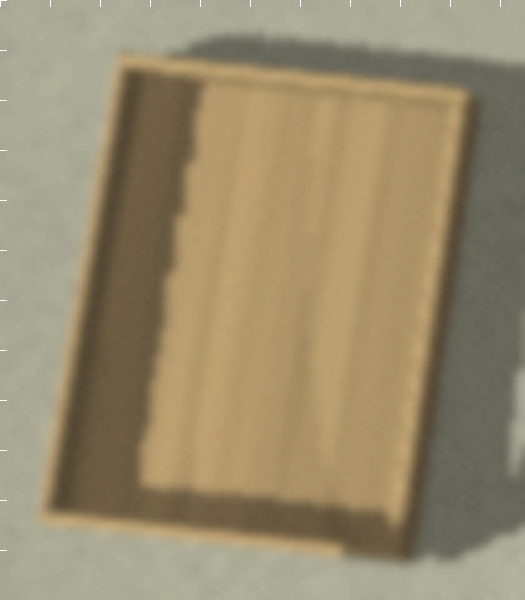

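The crops give these pixels:
- **Handle top:** at crop (207,127) in the top view and (530,52) in the scene view.
- **Board screws and blank:** the four screws are clear in both views. The blank's sides sit at x≈139–145 and 225–229, with its near end at y≈523.
- **Tray rim:** corners at (118,57), (472,93), (408,556) and (43,520) in the second crop.

Next I'll triangulate.

```bash
cat > h.py <<'E'
import numpy as np,cv2
from bench import manip, viewer, ticket
def cam(n):
    c=viewer.get_calibration(n);K=np.array([[c['fx'],0,c['cx']],[0,c['fy'],c['cy']],[0,0,1]]);R=cv2.Rodrigues(c['rvec'])[0]
    return K,R,np.asarray(c['tvec']).reshape(3,1)
C={n:cam(n) for n in('top','scene')}
def tri(a,b):
    P=[K@np.hstack([R,t]) for K,R,t in(C['top'],C['scene'])]
    X=cv2.triangulatePoints(P[0],P[1],np.array(a,float),np.array(b,float)).ravel();return X[:3]/X[3]
def plane(n,p,z):
    K,R,t=C[n];d=R.T@np.linalg.inv(K)@[p[0],p[1],1];o=(-R.T@t).ravel();return o+d*(z-o[2])/d[2]
T=lambda x,y:((x+.5)/4-.5+340,(y+.5)/4-.5+180)
S=lambda x,y:((x-360+.5)/4-.5+215,(y+.5)/4-.5+235)
Q=lambda x,y:((x+.5)/5-.5+125,(y+.5)/5-.5+205)
E
python3 - <<'E'
from h import *
np.set_printoptions(precision=4,suppress=True)
print('handle',tri(T(207,127),S(530,52)))
sc=[]
for t,s in[((89,92),(688,392)),((244,89),(490,440)),((104,536),(568,76)),((266,533),(405,108))]:
    sc.append(plane('top',T(*t),.018));print('screw',tri(T(*t),S(*s)),sc[-1])
print('ctr',np.mean(sc,0), 'ang',sc[0]-sc[2],sc[1]-sc[3])
for p in[(139,330),(225,330),(145,490),(229,490),(187,523),(184,320)]:print('blank',p,plane('top',T(*p),.046))
print('foot-ish near end tri',tri(T(187,523),S(487,62)))
q=[(118,57),(472,93),(408,556),(43,520)];s=[(443,284),(520,269),(476,215),(414,219)]
# corners: +x+y, +x-y, -x-y, -x+y
W=[]
for a in q:W.append(plane('top',Q(*a),.03));print('tray',W[-1])
W=np.array(W);print(W.mean(0),np.linalg.norm(W-np.roll(W,1,0),axis=1))
for a,b in zip(q,[(520,268),(443,284),(414,219),(476,215)]):print(tri(Q(*a),b))
E
```

```text
handle [ 0.5607 -0.1221  0.1741]
screw [ 0.6169 -0.0778  0.0177] [ 0.6167 -0.0785  0.018 ]
screw [ 0.6169 -0.1654  0.0177] [ 0.6167 -0.1657  0.018 ]
screw [ 0.3693 -0.0784  0.0178] [ 0.3692 -0.0789  0.018 ]
screw [ 0.3694 -0.1663  0.018 ] [ 0.3694 -0.1667  0.018 ]
ctr [ 0.493  -0.1224  0.018 ] ang [0.2475 0.0004 0.    ] [0.2474 0.0009 0.    ]
blank (139, 330) [ 0.4779 -0.0991  0.046 ]
blank (225, 330) [ 0.477  -0.1453  0.046 ]
blank (145, 490) [ 0.3924 -0.0993  0.046 ]
blank (229, 490) [ 0.3917 -0.1438  0.046 ]
blank (187, 523) [ 0.3747 -0.1209  0.046 ]
blank (184, 320) [ 0.4829 -0.1235  0.046 ]
foot-ish near end tri [ 0.3749 -0.1209  0.0412]
tray [0.5926 0.4002 0.03  ]
tray [0.5731 0.2413 0.03  ]
tray [0.3701 0.2652 0.03  ]
tray [0.3882 0.4239 0.03  ]
[0.481  0.3326 0.03  ] [0.2058 0.1601 0.2044 0.1598]
[0.5938 0.4021 0.0223]
[0.5755 0.2419 0.0098]
[0.3716 0.2677 0.0349]
[0.3889 0.4273 0.0238]
```

Everything agrees with the text. The handle top is at (0.561,-0.122,0.174) against 0.178 given, the screws are at 18 mm, and the blank is 44 mm wide. The blank's centre is about (0.441,-0.122) with yaw ≈0. The tray centre is about (0.481,0.333), rotated about −0.12 rad. First I turn the tool to yaw π and approach the handle with the fingers closed.

The rows are not in the units I measure in: shifts go in shares of 0.6 m and turns go in shares of 2 rad. I convert before sending: -0.04 m / 0.6 = -0.0667, -0.01 m / 0.6 = -0.0167, -0.102 rad / 2 = -0.051.

Call:
drive_effector --rows '[[[0,0,0,0,0,-0.051,0],[0,0,0,0,0,-0.051,0],[0,0,0,0,0,-0.051,0],[0,0,0,0,0,-0.051,0],[-0.0667,0,0,0,0,0,0],[-0.0667,0,0,0,0,0,0],[-0.0667,0,0,0,0,0,0],[-0.0667,0,0,0,0,0,0],[-0.0667,-0.0167,0,0,0,0,0],[-0.0667,-0.0167,0,0,0,0,0]]]'

```text
time_s: 0.93
position: [0.47, 0.5071, 0.2305]
orientation: [-3.141, -0.001, 3.141]
force: [0.9, 0.7, 0.8]
finger_gap: 0.0001
gripper_force: 0.0
```

Call:
drive_effector --rows '[[[0,-0.0667,0,0,0,0,0],[0,-0.0667,0,0,0,0,0],[0,-0.0667,0,0,0,0,0],[0,-0.0667,0,0,0,0,0],[0,-0.0667,0,0,0,0,0],[0,-0.0667,0,0,0,0,0],[0,-0.0667,0,0,0,0,0],[0,-0.0667,0,0,0,0,0],[0,-0.0667,0,0,0,0,0],[0,-0.0667,0,0,0,0,0]]]'

```text
time_s: 1.77
position: [0.4674, 0.1056, 0.2309]
orientation: [-3.142, -0.001, 3.141]
force: [0.6, -0.7, 0.2]
finger_gap: 0.0002
gripper_force: 0.0
```

Converted, -0.04 m / 0.6 = -0.0667, 0.03 m / 0.6 = 0.05.

Call:
drive_effector --rows '[[[0,-0.0667,0,0,0,0,0],[0,-0.0667,0,0,0,0,0],[0,-0.0667,0,0,0,0,0],[0,-0.0667,0,0,0,0,0],[0,-0.0667,0,0,0,0,0],[0,-0.045,0,0,0,0,0],[-0.0167,0,0.05,0,0,0,0],[-0.0167,0,0.05,0,0,0,0],[-0.0167,0,0.0417,0,0,0,0],[0,0,0,0,0,0,0]]]'

```text
time_s: 2.6
position: [0.4957, -0.1187, 0.1411]
orientation: [3.138, -0.008, 3.14]
force: [-1.2, 0.4, -0.2]
finger_gap: -0.0001
gripper_force: 0.0
```

```bash
python3 - <<'E'
from h import *
cv2.imwrite('pics/w1.png',viewer.get_image('wrist')[:,:,::-1])
E
```

```text
(no output)
```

View pics/w1.png

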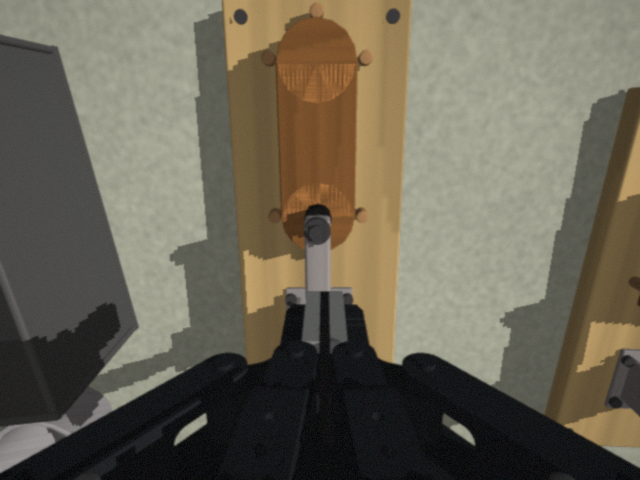

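The wrist view shows the blank lying straight between its dowels (dowels at (268,58), (365,58), (275,215) and (361,215)). The fingers are centred over the clamp bar at column 317. Now I push the handle.

Converted, -0.015 m / 0.6 = -0.025, -0.003 m / 0.6 = -0.005.

Call:
drive_effector --rows '[[[-0.025,-0.005,0,0,0,0,0],[-0.025,0,0,0,0,0,0],[-0.025,0,0,0,0,0,0],[-0.025,0,0,0,0,0,0],[-0.025,0,0,0,0,0,0],[-0.025,0,0,0,0,0,0],[-0.025,0,0,0,0,0,0],[0,0,0,0,0,0,0]]]'

```text
time_s: 3.32
position: [0.6054, -0.1227, 0.148]
orientation: [-3.141, 0.003, -3.141]
force: [0.6, 0.2, 1.2]
finger_gap: -0.0
gripper_force: 0.0
```

Call:
drive_effector --rows '[[[0,0,0,0,0,0,0],[0,0,0,0,0,0,0],[0,0,0,0,0,0,0]]]'

```text
time_s: 3.57
position: [0.6024, -0.1226, 0.1471]
orientation: [-3.141, 0.0, 3.141]
force: [0.1, 0.5, -0.3]
finger_gap: 0.0001
gripper_force: 0.0
```

```bash
python3 - <<'E'
from h import *
c=viewer.get_image('scene')[:,:,::-1][200:360,180:400];cv2.imwrite('pics/s1.png',cv2.resize(c,None,fx=3,fy=3,interpolation=cv2.INTER_CUBIC))
E
```

```text
(no output)
```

View pics/s1.png

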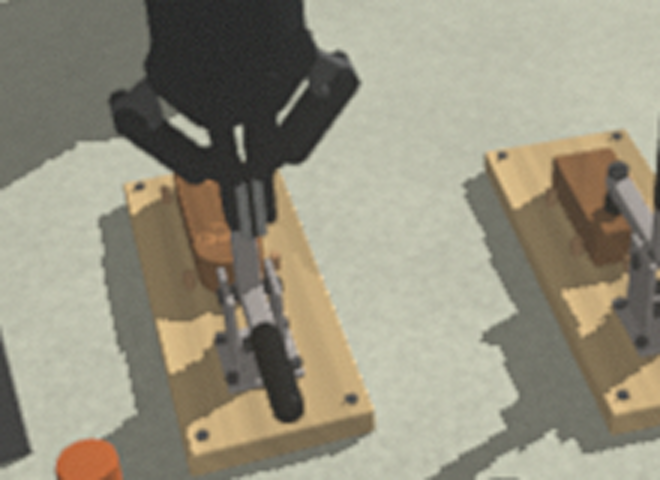

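The clamp is open: the handle lies level near (278,380) and the bar stands upright. The blank is still in its jig. I lift, back over the blank, open the fingers and check with the wrist camera from two places.

Converted, -0.04 m / 0.6 = -0.0667, 0.03 m / 0.6 = 0.05.

Call:
drive_effector --rows '[[[0,0,-0.0667,0,0,0,0],[0,0,-0.0667,0,0,0,0],[0.05,0,0,0,0,0,0.085],[0.0667,0,0,0,0,0,0.085],[0.0667,0,0,0,0,0,0.085],[0.0667,0,0,0,0,0,0.085],[0.0183,0,0,0,0,0,0.085],[0,0,0,0,0,0,0.085],[0,0,0,0,0,0,0.085]]]'

```text
time_s: 4.37
position: [0.4416, -0.1226, 0.2269]
orientation: [-3.141, 0.001, 3.14]
force: [0.5, -0.8, -0.1]
finger_gap: 0.0833
gripper_force: 0.0
```

```bash
python3 - <<'E'
from h import *
np.set_printoptions(precision=4,suppress=True)
s=manip.read_state();im=viewer.get_image('wrist')
cv2.imwrite('pics/w2.png',im[:,:,::-1]);np.savez('w2.npz',p=s['position'],o=s['orientation']);print(s['position'],s['orientation'])
E
```

```text
[ 0.4416 -0.1226  0.2269] [-3.1413  0.0014  3.14  ]
```

View pics/w2.png

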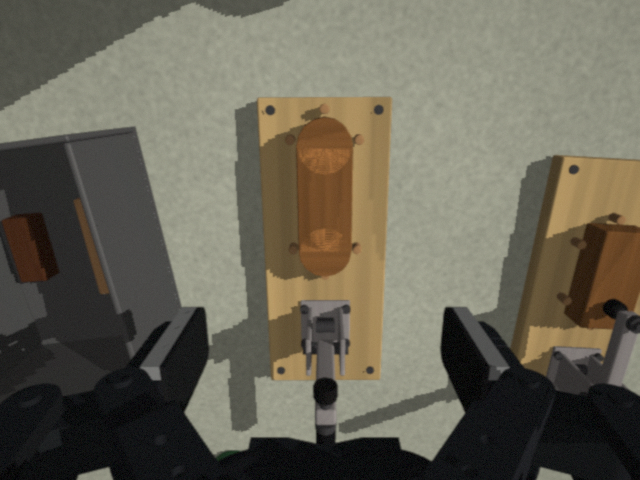

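The whole blank is visible, with its ends at (323,117) and (325,276) and its sides at columns 297 and 352 around row 200. The fingers straddle it at 180 and 465.

```bash
python3 - <<'E'
from h import *
from scipy.spatial.transform import Rotation as Ro
np.set_printoptions(precision=4,suppress=True)
d=np.load('w2.npz');c=viewer.get_calibration('wrist')
K=np.array([[c['fx'],0,c['cx']],[0,c['fy'],c['cy']],[0,0,1]])
M=np.eye(4);M[:3,:3]=Ro.from_euler('xyz',d['o']).as_matrix();M[:3,3]=d['p'];M=np.linalg.inv(M@c['mount'])
C['w']=(K,M[:3,:3],M[:3,3:])
for p in[(323,117),(325,276),(297,200),(352,200)]:print(p,plane('w',p,.046))
for p in[(270,110),(379,110),(281,370),(370,370)]:print('screw',plane('w',p,.018))
# heights from wrist + top view: blank's near end
C['scene']=C['w'];print('near end tri',tri(T(187,523),(323,117)),'screw',tri(T(104,536),(379,110)))
E
```

```text
(323, 117) [ 0.374  -0.1232  0.046 ]
(325, 276) [ 0.5034 -0.1219  0.046 ]
(297, 200) [ 0.4377 -0.1441  0.046 ]
(352, 200) [ 0.4378 -0.1003  0.046 ]
screw [ 0.3693 -0.1663  0.018 ]
screw [ 0.3696 -0.0778  0.018 ]
screw [ 0.6165 -0.1658  0.018 ]
screw [ 0.6166 -0.0775  0.018 ]
near end tri [ 0.375  -0.1233  0.0251] screw [ 0.3693 -0.0785  0.0234]
```

The length of 129 mm and width of 44 mm at z=0.046 confirm the height, and the centre is (0.439,-0.122). Now descend.

Converted, 0.035 m / 0.6 = 0.0583, 0.002 m / 0.6 = 0.0033.

Call:
drive_effector --rows '[[[0.0033,0,0.0583,0,0,0,0.085],[0,0,0.0583,0,0,0,0.085],[0,0,0.0583,0,0,0,0.085],[0,0,0.0583,0,0,0,0.085],[0,0,0.05,0,0,0,0.085],[0,0,0.0333,0,0,0,0.085],[0,0,0.0233,0,0,0,0.085],[0,0,0,0,0,0,0.085],[0,0,0,0,0,0,0.085]]]'

```text
time_s: 5.17
position: [0.4406, -0.1224, 0.0217]
orientation: [3.141, -0.001, 3.141]
force: [0.8, -0.3, -0.5]
finger_gap: 0.0852
gripper_force: 0.0
```

Call:
drive_effector --rows '[[[0,0,0,0,0,0,0.03],[0,0,0,0,0,0,0.03],[0,0,0,0,0,0,0.03],[0,0,0,0,0,0,0.03],[0,0,0,0,0,0,0.03],[0,0,0,0,0,0,0.03]]]' --grip_n 50

```text
time_s: 5.67
position: [0.4414, -0.123, 0.0236]
orientation: [-3.141, 0.003, 3.141]
force: [-0.3, 0.9, 5.2]
finger_gap: 0.0429
gripper_force: 52.0
```

Converted, -0.04 m / 0.6 = -0.0667, -0.03 m / 0.6 = -0.05.

Call:
drive_effector --rows '[[[0,0,-0.0167,0,0,0,0.03],[0,0,-0.0333,0,0,0,0.03],[0,0,-0.05,0,0,0,0.03],[0,0,-0.0667,0,0,0,0.03],[0,0,-0.0667,0,0,0,0.03],[0,0,-0.0667,0,0,0,0.03],[0,0,-0.0333,0,0,0,0.03],[0,0,0,0,0,0,0.03]]]'

```text
time_s: 6.33
position: [0.4431, -0.1238, 0.2279]
orientation: [-3.138, 0.009, 3.141]
force: [0.5, -0.0, -1.2]
finger_gap: 0.0431
gripper_force: 51.9
```

Call:
drive_effector --rows '[[[-0.0167,0.0333,0,0,0,0,0.03],[-0.0167,0.05,0,0,0,0,0.03],[-0.0167,0.0583,0,0,0,0,0.03],[-0.0167,0.0583,0,0,0,0,0.03],[0,0.0583,0,0,0,0,0.03],[0,0.0583,0,0,0,0,0.03],[0,0.0583,0,0,0,0,0.03],[0,0.0583,0,0,0,0,0.03],[0,0.0583,0,0,0,0,0.03],[0,0.0583,0,0,0,0,0.03]]]'

```text
time_s: 7.17
position: [0.4792, 0.2089, 0.221]
orientation: [-3.141, -0.002, 3.141]
force: [0.9, -0.2, -1.3]
finger_gap: 0.0431
gripper_force: 51.8
```

Converted, 0.04 m / 0.6 = 0.0667, 0.035 m / 0.6 = 0.0583, 0.058 rad / 2 = 0.029.

Call:
drive_effector --rows '[[[0,0.0583,0,0,0,0,0.03],[0,0.0583,0,0,0,0,0.03],[0,0.0583,0,0,0,0,0.03],[0,0.0317,0,0,0,0,0.03],[0,0,0,0,0,0.029,0.03],[0,0,0,0,0,0.029,0.03],[0,0,0.0667,0,0,0,0.03],[0,0,0.0667,0,0,0,0.03],[0,0,0.05,0,0,0,0.03],[0,0,0,0,0,0,0.03]]]'

```text
time_s: 8.0
position: [0.4744, 0.3282, 0.1042]
orientation: [-3.133, -0.012, 3.025]
force: [-1.2, -0.6, -1.9]
finger_gap: 0.0433
gripper_force: 51.7
```

```bash
python3 - <<'E'
from h import *
a=viewer.get_image('wrist')[:,:,::-1];b=viewer.get_image('scene')[:,:,::-1][130:330,350:560]
cv2.imwrite('pics/p1.png',cv2.hconcat([cv2.resize(a,(400,300)),cv2.resize(b,(315,300))]))
E
```

```text
(no output)
```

View pics/p1.png

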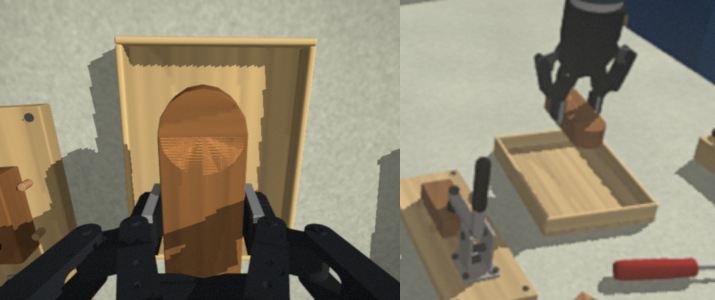

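The blank is level in the grip and parallel to the tray walls, centred to within a few mm. Lower it.

Converted, 0.03 m / 0.6 = 0.05, -0.004 m / 0.6 = -0.0067.

Call:
drive_effector --rows '[[[-0.0067,0.0067,0.05,0,0,0,0.03],[0,0,0.0417,0,0,0,0.03],[0,0,0.025,0,0,0,0.03],[0,0,0.01,0,0,0,0.03],[0,0,0.01,0,0,0,0.03],[0,0,0,0,0,0,0.03],[0,0,0,0,0,0,0.03],[0,0,0,0,0,0,0.03]]]'

```text
time_s: 8.77
position: [0.4862, 0.3357, 0.0321]
orientation: [3.14, 0.003, 3.025]
force: [-0.1, 0.0, -1.2]
finger_gap: 0.0432
gripper_force: 51.8
```

Converted, 0.006 m / 0.6 = 0.01, 0.005 m / 0.6 = 0.0083.

Call:
drive_effector --rows '[[[0,0,0.01,0,0,0,0.03],[0,0,0.0083,0,0,0,0.03],[0,0,0.005,0,0,0,0.03],[0,0,0.005,0,0,0,0.03],[0,0,0.0033,0,0,0,0.03],[0,0,0,0,0,0,0.03],[0,0,0,0,0,0,0.03],[0,0,0,0,0,0,0.03]]]'

```text
time_s: 9.43
position: [0.4845, 0.3348, 0.0116]
orientation: [-3.141, -0.0, 3.025]
force: [-3.3, -2.1, 5.3]
finger_gap: 0.0429
gripper_force: 52.5
```

The blank has made contact (+5 N upward at the expected height). Release and retreat.

Call:
drive_effector --rows '[[[0,0,0,0,0,0,0.075],[0,0,0,0,0,0,0.075],[0,0,0,0,0,0,0.075],[0,0,0,0,0,0,0.075],[0,0,0,0,0,0,0.075]]]'

```text
time_s: 9.85
position: [0.485, 0.335, 0.0112]
orientation: [3.141, 0.0, 3.025]
force: [0.1, -0.2, -0.4]
finger_gap: 0.075
gripper_force: 0.0
```

Call:
drive_effector --rows '[[[0,0,-0.0167,0,0,0,0.075],[0,0,-0.0333,0,0,0,0.075],[0,0,-0.05,0,0,0,0.075],[0,0,-0.0667,0,0,0,0.075],[0,0,-0.0667,0,0,0,0.075],[0,0,-0.0667,0,0,0,0.075],[0,0,0,0,0,0,0.075],[0,0,0,0,0,0,0.075]]]'

```text
time_s: 10.52
position: [0.4871, 0.3362, 0.1956]
orientation: [3.137, 0.007, 3.025]
force: [0.4, -0.3, -0.7]
finger_gap: 0.0748
gripper_force: 0.0
```

```bash
python3 - <<'E'
from h import *
a=viewer.get_image('wrist')[:,:,::-1];b=viewer.get_image('scene')[:,:,::-1][130:370,200:540]
cv2.imwrite('pics/p2.png',cv2.hconcat([cv2.resize(a,(375,300)),cv2.resize(b,(425,300))]))
E
```

```text
(no output)
```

View pics/p2.png

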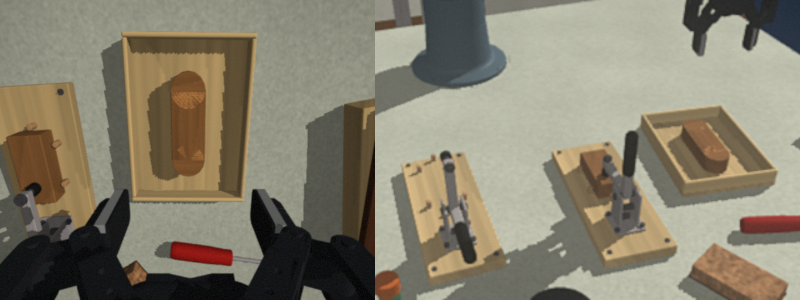

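The blank lies flat in the middle of the tray. Its clamp is open, the other clamp is shut and the gripper is clear, so I'm handing in.

```bash
python3 -c "
from bench import manip, viewer, ticket
print(ticket.sign_off())"
```

```text
the job is handed in; nothing more can be done
None
```

I flipped the clamp open and set the round-ended piece down flat in the tray, leaving the other jig clamped; I handed the job in at about 10.6 s, and sign-off printed no verdict.

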